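Push the stuck plug out of a sample tube onto the balance

ROBOT

A 6-joint arm with a two-finger parallel gripper is mounted at the origin on the work surface. World frame = base frame: x ahead of the robot, y to its left, z up, the work surface at z = 0. Lengths are in mm, angles in degrees, forces in N, time in s.
With the tool pointing down it reaches from about 350 to 850 mm from the base axis. Payload 8.1 kg.
Tool frame: the origin (TCP) lies midway between the tips of the shut fingers; the grasp point (between the pads) lies 19 mm behind it (r.tcp_to_grasp is the distance from the TCP to the grasp point, in mm); z points along the fingers, y is the direction in which the jaws open and shut (so a half turn about z gives the same grasp; the last joint's range is limited). The gripper opens to 85 mm and grips with 20 to 120 N. Pads are 22 mm wide; open, the fingers measure 114 mm over their backs; the gripper's body (76 mm by 85 mm) begins 54 mm behind the grasp point. The pads swing forward as they close: fully open they stand 13 mm farther back than shut.
Start: joints at [60.195, 7.471, 85.268, -0, 87.261, -4.893], TCP at [252.717, 544.187, 231.292] pointing down, gripper open.
Joint ranges: [-169.43, 169.43], [-51.17, 129.36], [1.28, 143.12], [-76.62, 256.62], [0, 156.53], [-152.29, 152.29]. Speed limits (degrees/s): [136.94, 136.94, 159.86, 180, 180, 180].

INTERFACE

Orientations are given as [roll, pitch, yaw] about the fixed x, y, z axes, in that order (R = Rz(yaw) Ry(pitch) Rx(roll)).
In Python, from bench import r gives the robot as it stands.
- The arm moves only by the tool jog_arm, never from a script. Its argument "targets" is a list of rows, each a list of 7 numbers: the shift along the tool's x, y, z in m, then the turn, a rotation vector about the tool's x, y, z in rad, then the closure, from 0 (fully open) to 1 (shut). In form: [[dx, dy, dz, wx, wy, wz, claw], ...]. A call has 1 to 5 rows; each row is the pose to reach, as a shift and turn from the pose commanded when the call began, along the tool's axes at that moment; what a row does not reach only later rows make up. A row lasts 1/12 s, in which the tool goes at most 41.7 mm and 7.16 degrees, less where a joint would pass 70% of its speed; a pose out of reach is approached as far as the arm can. A call with a gripper value outside its range is refused whole. The fingers move at their own pace and stop on an object; "newtons" is the grip in N (left out, the last holds). Time passes only in rows, so rows that repeat a pose let the fingers close. It gives the time, the measured TCP pose, the force and the opening at its end, in the units of the state.
- r.sense(): the state, without advancing time (a new reading comes with each control period).
- r.snapshot(name): name is "scene" or "top"; returns a dict with "pixels" (420x560x3 uint8, red, green, blue), "fx", "fy", "cx", "cy" (pixels), "dist" ([k1, k2, p1, p2, k3] as OpenCV has them; the pictures are not rectified), "origin" and "attitude" of the camera in the world. Camera axes: x right, y down, z forward; pixel columns grow to the right and rows downward; lengths in mm; the calibration is good to about 2 mm. A picture is of the moment at which its call begins. There is no depth.
- r.hand_in(): hands the job in, once; it reports no verdict.
The state is a dict: "time": time; "joint_pos": joint angles; "qd": joint speeds; "joint_efforts": joint torques, N m; "tool_pos": TCP position; "tcp_rot": TCP orientation; "ft_force": force on the tool from outside, world axes, zero at the start; "wrist_torque": the same for the moment, N m; "finger_gap": finger opening in mm.
Only numpy, scipy, OpenCV 4.12 (cv2) and the standard library are available. Lean on these libraries where they do the work, as an engineer would, in place of code of your own. Each camera call takes 0.05 s, during which the arm holds its last target.

TASK

A steel plug is stuck inside the upright steel tube held in the stand above the small balance. Take the push rod out of its block, feel for the tube's bore with its tip and gently push the plug down through the tube until it drops into the balance pan, without pressing the tube hard down in its springs. Then stand the rod upright in its block again, let go of it, and leave the bottle, jar and vial alone.

Things in the scene. Friction and masses are not known exactly. Their poses are not given: they have to be found in the camera images.
- stand: Fixed stand: grey base plate 130 x 190 x 8 mm with a white balance housing on it, two aluminium end plates and two horizontal rails (tops 106 mm up). A dark carriage clamped on the rails carries the upright steel tube on springs. Origin: centre of the base's underside; x across the rails, y along them, z up.
- rail_mid (a point): Point fixed on the stand, over the middle of the rails, level with the tube's top face, 135 mm up. The tube top is a flat 54 x 46 mm (x, y) flange with the bore mouth in its middle, 14.4 mm wide, 1 mm chamfer. The bore axis is vertical and passes here in x, but the carriage is clamped anywhere within 8 mm of here either way along the stand's y: not measured, find it by feel or sight.
- exit_mid (a point): Point fixed on the stand 60 mm below rail_mid, level with the tube's lower open end (bore 15.4 mm). In the bore sits the steel plug, 14 mm wide, 18 mm long, 24 to 39 g, its top 14 to 22 mm below the flange face. Sprung strips in the bore grip it: 7 to 15 N slide it, until its top is some 45 to 53 mm below the flange face and it drops out.
- tube (a joint): How far the tube is pressed down in its springs, in m: 0 at rest, stop at 0.008. 4 N per mm, so sliding the plug presses it 1.5 to 4 mm down. More than 5.5 mm (22 N) is pressing it hard.
- pan (a joint): How far the balance pan has sunk, m; 0 when empty, 3 to 7 mm when the plug lies in it (it can sink 9 mm at most).
- pan_centre (a point): Centre of the floor of the empty round steel balance pan, under the tube; the pan is 72 to 76 mm across with a rim 15 mm above its floor. Fixed on the stand.
- rod_grip (a point): Centre of the push rod's handle, half-way up: a black plastic cylinder of 22 mm diameter, 45 mm long, on the rod's axis. z points along the rod from the tip to the handle. The rod stands upright at the start; 140 g in all.
- rod_tip (a point): Centre of the flat lower end of the push rod's steel shaft, 12 mm diameter and 85 mm long; 107.5 mm below the handle's centre.
- block: Fixed white block 70 x 70 x 45 mm with one vertical round hole in which the rod stands. Origin: centre of its underside.
- block_hole0 (a point): Centre of the mouth of the block's hole, 45 mm above the table; the hole is 14.5 mm wide, 38 mm deep, with a 2.5 mm chamfer.
- bottle_c (a point): Centre of a bystander: white bottle with red cap, 64 mm across, 150 mm tall.
- jar_c (a point): Centre of a bystander: amber jar, 56 mm across, 70 mm tall.
- vial_c (a point): Centre of a bystander: clear vial with teal cap, 32 mm across, 110 mm tall.
Things that resemble listed ones, but are neither listed nor needed, are in the scene too. Leave any brown or pink look-alike of the part that bears rod_grip alone.

How it is judged (in metres and radians):
On the way, in this order (a step that is already met when the one before it is completed fails the run):
1. the rod is lifted clear out of its block (height (world z) of rod_tip above 0.055 m), for 0.1 s.
2. the rod is down the tube and the plug has dropped into the balance pan (height (world z) of rod_tip below 0.115 m and horizontal distance between rod_tip and stand below 0.015 m and value of joint pan above 0.0018 m), for 0.1 s.
At the end, for the whole second after the job is handed in: The plug lies in the balance pan (pan sunk at least 1.8 mm), the rod stands fully down and upright (within 0.15 rad) in the block's hole, and the tube is unloaded (less than 2 mm down) (value of joint pan above 0.0018 m and horizontal distance between rod_tip and block_hole0 below 0.006 m and height (world z) of rod_tip below 0.015 m and angle between rod_grip's own z axis and vertical below 0.15 rad and value of joint tube below 0.002 m); the robot touches nothing.
It fails at once if the tube is pressed down more than 5.5 mm in its springs (22 N) (value of joint tube above 0.0055 m).
It fails at once if the bottle, jar or vial is moved more than 30 mm (distance of any of bottle_c, jar_c, vial_c from where it was at the start of the episode above 0.03 m).
It also fails if it takes over 64 s, if anything falls off the work surface, if the arm or the gripper's body presses on something with over 40 N, if the wrist force passes 120 N, or if a joint passes its speed limit or range.

## Working session

There is one attempt and no reset: what is moved stays moved. The work goes in short steps, Python scripts to look and compute and a tool call to move; the robot and the scene stay as the last step left them, time stands still between calls to the robot, and variables do not carry over. Pictures are saved under pics/ and viewed, and the job is handed in when it is done.

Besides the shell and the picture viewer there is one more tool, called after "Call:" as name(argument=value, ...), one argument or row to a line, values as JSON. jog_arm: Moves the arm, as the interface text tells. Its arguments: {"type":"object","properties":{"targets":{"type":"array","items":{"type":"array","items":{"type":"number"}}},"newtons":{"type":"number"}},"required":["targets"]}

```bash
mkdir -p pics; ls; python3 - <<'E'
from bench import r
import cv2,json,numpy as np
print(r.sense(), r.tcp_to_grasp)
for n in ["scene","top"]:
    s=r.snapshot(n); cv2.imwrite(f"pics/{n}0.png",s["pixels"][:,:,::-1])
    print({k:v for k,v in s.items() if k!="pixels"})
    np.savez(f"pics/{n}0.npz",**{k:np.array(v) for k,v in s.items()})
E
```

```text
pics
{'time': 0.0, 'joint_pos': array([ 6.01925636e+01,  7.51580106e+00,  8.53294639e+01, -6.64190504e-04,
        8.72633757e+01, -4.89426487e+00]), 'qd': array([ 0.04730196,  0.08883419,  0.08130651,  0.04269039, -0.02702502,
       -0.04442898]), 'joint_efforts': array([-1.69620253e-03, -5.69416058e+01, -5.00546837e+01, -3.19047758e-04,
        1.49764458e-02, -9.40426787e-06]), 'tool_pos': array([252.46057945, 543.6800498 , 230.23546156]), 'tcp_rot': array([-1.79891699e+02, -8.60796190e-03,  1.55086853e+02]), 'ft_force': array([ 0.25787877,  0.37209674, -0.227519  ]), 'wrist_torque': array([ 0.01814089, -0.02735698,  0.05374434]), 'finger_gap': 85.52682517205247} 18.700000000000003
{'fx': 491.47016503378427, 'fy': 491.47016503378427, 'cx': 279.1563947917657, 'cy': 212.0660560049772, 'dist': array([-0.03501129,  0.        ,  0.        ,  0.        ,  0.        ]), 'origin': array([1167.34303778,   90.320532  ,  910.2618941 ]), 'attitude': array([-1.40479467e+02, -1.04240715e-01,  9.77034849e+01])}
{'fx': 473.87394295425395, 'fy': 473.87394295425395, 'cx': 285.9294545364515, 'cy': 209.9344287245231, 'dist': array([0.01865553, 0.        , 0.        , 0.        , 0.        ]), 'origin': array([ 289.97497872,   24.4897992 , 1409.0709736 ]), 'attitude': array([-1.69618049e+02,  5.83751100e-02, -9.14803291e+01])}
```

View pics/scene0.png

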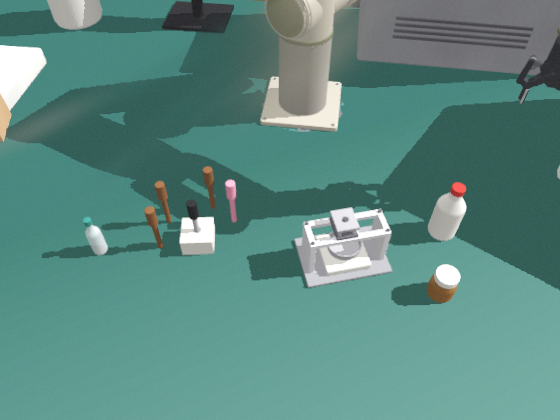

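View pics/top0.png

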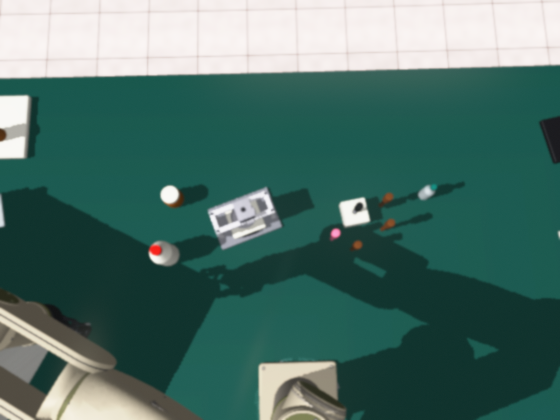

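The black-handled rod stands in the white block at scene (193,210) and top (358,207). Look-alikes in the scene picture are brown at (162,190), (209,176) and (153,215), and pink at (231,190). I choose the black one in the block and check it in close crops.

```bash
python3 - <<'E'
import cv2
a=cv2.imread("pics/scene0.png"); b=cv2.imread("pics/top0.png")
cv2.imwrite("pics/c1.png",cv2.resize(a[165:265,130:255],None,fx=6,fy=6,interpolation=cv2.INTER_CUBIC))
cv2.imwrite("pics/c2.png",cv2.resize(a[195:290,285:400],None,fx=6,fy=6,interpolation=cv2.INTER_CUBIC))
cv2.imwrite("pics/c3.png",cv2.resize(b[180:255,200:300],None,fx=8,fy=8,interpolation=cv2.INTER_CUBIC))
cv2.imwrite("pics/c4.png",cv2.resize(b[180:255,320:420],None,fx=8,fy=8,interpolation=cv2.INTER_CUBIC))
E
```

```text
(no output)
```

View pics/c1.png

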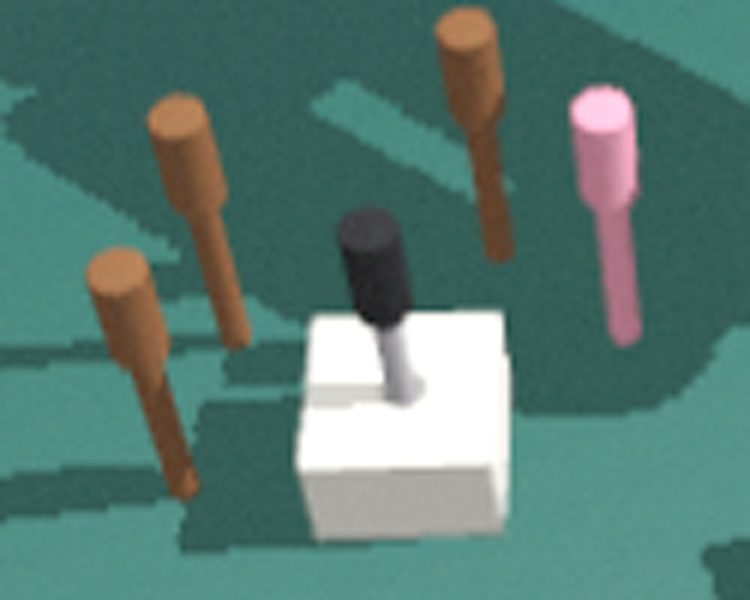

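View pics/c2.png

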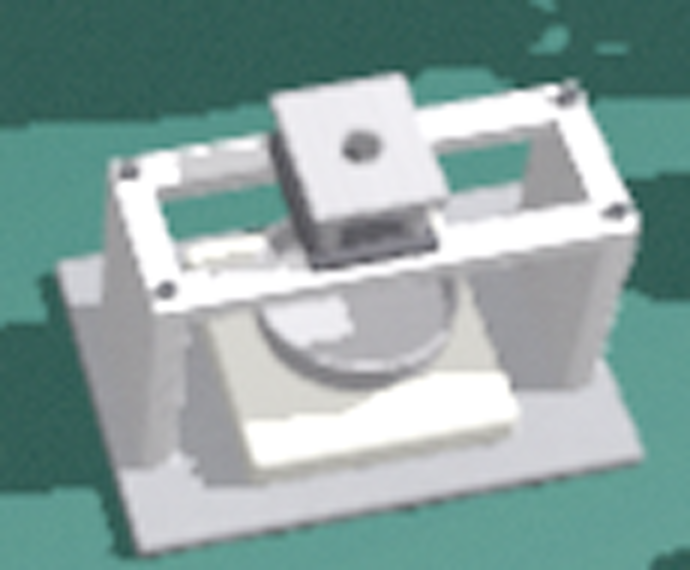

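View pics/c3.png

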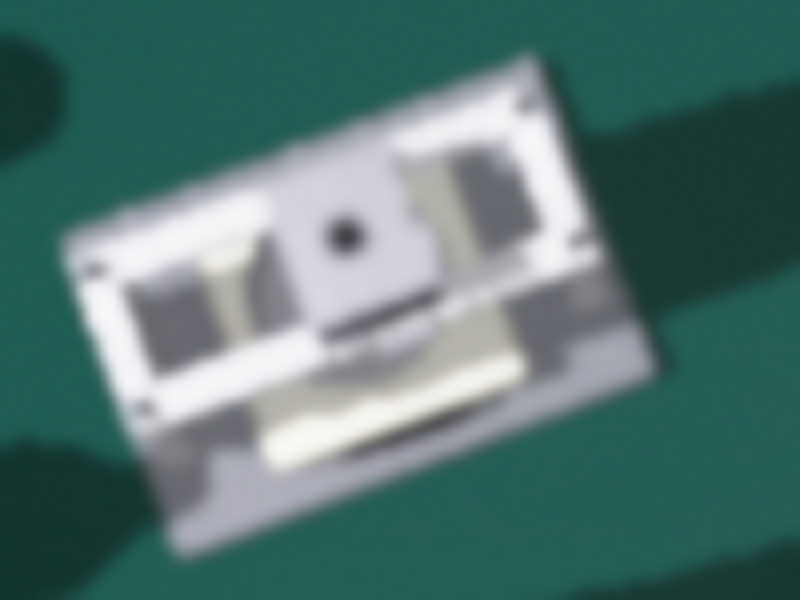

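View pics/c4.png

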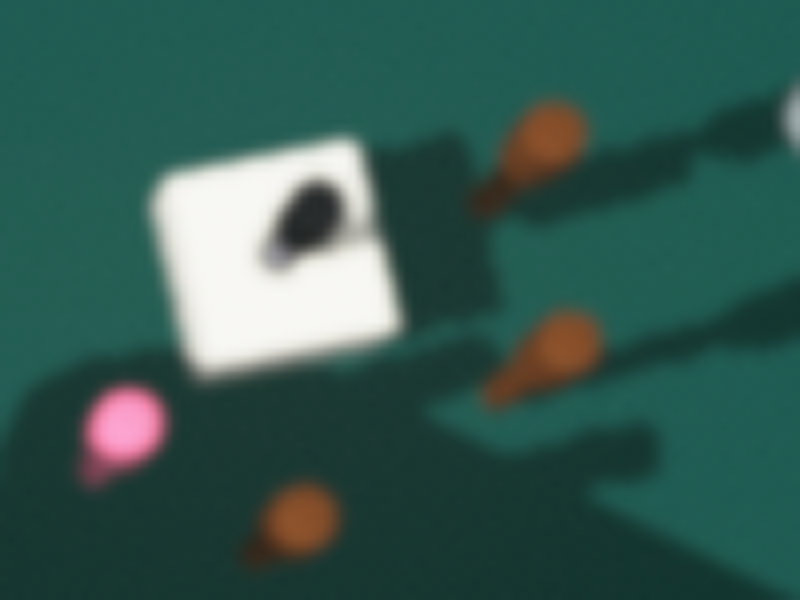

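Crops confirm it: the black handle's top is at scene (191.5,203) with a grey shaft into the block, and the others are loose brown or pink sticks. The bore shows at scene (345,219) and top (243,209).

```bash
cat > h.py <<'E'
import cv2,numpy as np
from scipy.spatial.transform import Rotation as R
def load(f): return dict(np.load(f))
def K(s): return np.array([[s["fx"],0,s["cx"]],[0,s["fy"],s["cy"]],[0,0,1.]])
def ray(s,p):
    u=cv2.undistortPoints(np.array([[p]],float),K(s),s["dist"])[0,0]
    return R.from_euler("xyz",s["attitude"],degrees=True).apply([u[0],u[1],1])
def atz(s,p,z):
    d=ray(s,p); o=np.array(s["origin"]); return o+d*(z-o[2])/d[2]
def tri(ss,ps):
    A=np.zeros((3,3));b=np.zeros(3)
    for s,p in zip(ss,ps):
        d=ray(s,p);d/=np.linalg.norm(d);P=np.eye(3)-np.outer(d,d);A+=P;b+=P@s["origin"]
    return np.linalg.solve(A,b)
def proj(s,X):
    Rm=R.from_euler("xyz",s["attitude"],degrees=True).as_matrix().T
    rv=cv2.Rodrigues(Rm)[0]; t=-Rm@np.array(s["origin"])
    return cv2.projectPoints(np.atleast_2d(np.array(X,float)),rv,t,K(s),np.array(s["dist"]))[0][:,0]
E
python3 - <<'E'
from h import *
S=load("pics/scene0.npz");T=load("pics/top0.npz")
np.set_printoptions(precision=1,suppress=True)
c1=lambda x,y:(130+(x+.5)/6-.5,165+(y+.5)/6-.5)
c2=lambda x,y:(285+(x+.5)/6-.5,195+(y+.5)/6-.5)
c3=lambda x,y:(200+(x+.5)/8-.5,180+(y+.5)/8-.5)
c4=lambda x,y:(320+(x+.5)/8-.5,180+(y+.5)/8-.5)
print("bore",atz(S,c2(362,146),135),atz(T,c3(345,236),135),tri([S,T],[c2(362,146),c3(345,236)]))
scr=[(127,172),(568,95),(615,211),(166,290)];sct=[(96,270),(530,104),(582,237),(148,407)]
a=np.array([atz(S,c2(*p),106) for p in scr]);b=np.array([atz(T,c3(*p),106) for p in sct])
print(a,b,sep="\n"); print(a.mean(0),b.mean(0))
for m in(a,b):
    d=(m[1]+m[2]-m[0]-m[3]); print("axis deg",np.degrees(np.arctan2(d[1],d[0])))
print("handle top S",atz(S,c1(371,231),137),"shaft/mouth S",atz(S,c1(404,392),45))
print("handle top T",atz(T,c4(322,204),137),"mouth T",atz(T,c4(278,258),45))
print("block top S",[atz(S,c1(*p),45) for p in [(310,313),(502,313),(492,466),(300,470)]])
print("block top T",[atz(T,c4(*p),45) for p in [(155,185),(352,140),(402,325),(200,375)]])
for p in [(162,183),(209,171),(153,210),(231,185)]: print("loose",p,atz(S,p,130))
E
```

```text
bore [533.2 140.2 135. ] [528.9 137.9 135. ] [529.7 139.4 130.6]
[[532.1  61.8 106. ]
 [476.2 213.6 106. ]
 [526.4 230.  106. ]
 [580.6  79.8 106. ]]
[[524.5 227.4 106. ]
 [579.8  75.  106. ]
 [531.8  57.7 106. ]
 [475.8 209.3 106. ]]
[528.8 146.3 106. ] [528.  142.3 106. ]
axis deg 110.0250464055305
axis deg -69.88670961580017
handle top S [ 535.7 -177.2  137. ] shaft/mouth S [ 535.3 -177.6   45. ]
handle top T [ 531.3 -182.4  137. ] mouth T [ 529.1 -180.2   45. ]
block top S [array([ 503.5, -221.8,   45. ]), array([ 493.6, -149.9,   45. ]), array([ 564. , -137.9,   45. ]), array([ 575.2, -206.5,   45. ])]
block top T [array([ 557.4, -136.6,   45. ]), array([ 572.3, -209.7,   45. ]), array([ 503.1, -224. ,   45. ]), array([ 486.7, -149.7,   45. ])]
loose (162, 183) [ 482.8 -257.1  130. ]
loose (209, 171) [ 433.6 -164.1  130. ]
loose (153, 210) [ 559.2 -253.9  130. ]
loose (231, 185) [ 468.4 -107.6  130. ]
```

```bash
cat > go.py <<'E'
import sys,numpy as np
from bench import r
from scipy.spatial.transform import Rotation as R
# usage: go.py x y z yaw  (mm,deg) -> tool-frame shift (m) and turn (rad)
a=[float(v) for v in sys.argv[1:]]
s=r.sense(); C=R.from_euler("xyz",s["tcp_rot"],degrees=True)
print("t",round(s["time"],2),"tcp",s["tool_pos"].round(1),s["tcp_rot"].round(2),"F",s["ft_force"].round(1),"gap",round(s["finger_gap"],1),"q",s["joint_pos"].round(0))
if a:
    G=R.from_euler("xyz",[180,0,a[3]],degrees=True)
    print("shift",(C.inv().apply(np.array(a[:3])-s["tool_pos"])/1000).round(4),"turn",(C.inv()*G).as_rotvec().round(4))
E
python3 go.py 533 -179.5 230 110
python3 - <<'E'
from h import *
S=load("pics/scene0.npz");T=load("pics/top0.npz")
print(tri([S,T],[(458,190),(158,250)]))
E
```

```text
t 0.1 tcp [252.5 543.7 230.3] [-1.7990e+02 -1.0000e-02  1.5509e+02] F [ 0.   0.3 -0.2] gap 85.4 q [60.  8. 85. -0. 87. -5.]
shift [-0.5591 -0.5378  0.0012] turn [-1.70e-03  6.00e-04  7.87e-01]
[423.22862639 370.82184694 136.4505687 ]
```

Call:
jog_arm(
  targets=[
    [-0.559, -0.538, 0, 0, 0, 0.785, 0.3],
    [-0.559, -0.538, 0, 0, 0, 0.785, 0.3],
    [-0.559, -0.538, 0, 0, 0, 0.785, 0.3],
    [-0.559, -0.538, 0, 0, 0, 0.785, 0.3],
    [-0.559, -0.538, 0, 0, 0, 0.785, 0.3],
  ],
)

```text
time: 0.52
tool_pos: [327.9, 348.1, 230.7]
tcp_rot: [-180.0, 0.0, 119.0]
ft_force: [1.0, -0.5, 0.6]
finger_gap: 59.9
```

```bash
python3 go.py 533 -179.5 230 110
```

```text
t 0.52 tcp [327.9 348.1 230.7] [-1.7996e+02  2.0000e-02  1.1897e+02] F [ 1.  -0.5  0.6] gap 59.9 q [ 41. -12. 104.  -0.  88.  12.]
shift [-0.5609 -0.0761  0.0009] turn [-0.0008  0.0003  0.1565]
```

Call:
jog_arm(
  targets=[
    [-0.561, -0.076, 0, 0, 0, 0.157, 0.3],
    [-0.561, -0.076, 0, 0, 0, 0.157, 0.3],
    [-0.561, -0.076, 0, 0, 0, 0.157, 0.3],
    [-0.561, -0.076, 0, 0, 0, 0.157, 0.3],
    [-0.561, -0.076, 0, 0, 0, 0.157, 0.3],
  ],
)

```text
time: 0.93
tool_pos: [404.6, 154.2, 231.1]
tcp_rot: [180.0, -0.0, 110.3]
ft_force: [0.9, 0.4, -0.2]
finger_gap: 59.7
```

```bash
python3 go.py 533 -179.5 230 110
```

```text
t 0.93 tcp [404.6 154.2 231.1] [180.   -0.  110.3] F [ 0.9  0.4 -0.2] gap 59.7 q [ 14. -19. 110.   0.  89.  -6.]
shift [-0.3576  0.0047  0.0011] turn [ 0.     -0.      0.0052]
```

Call:
jog_arm(
  targets=[
    [-0.358, 0.005, 0, 0, 0, 0.005, 0.3],
    [-0.358, 0.005, 0, 0, 0, 0.005, 0.3],
    [-0.358, 0.005, 0, 0, 0, 0.005, 0.3],
    [-0.358, 0.005, 0, 0, 0, 0.005, 0.3],
    [-0.358, 0.005, 0, 0, 0, 0.005, 0.3],
  ],
)

```text
time: 1.35
tool_pos: [479.6, -40.4, 231.1]
tcp_rot: [-180.0, -0.0, 110.0]
ft_force: [1.0, 1.2, 0.9]
finger_gap: 60.1
```

```bash
python3 go.py 533 -179.5 230 110
```

```text
t 1.35 tcp [479.6 -40.4 231.1] [-1.8000e+02 -1.0000e-02  1.0998e+02] F [1.  1.2 0.9] gap 60.1 q [-11. -11. 104.   0.  88. -31.]
shift [-0.149   0.0027  0.0011] turn [-0.     -0.0001 -0.0003]
```

Call:
jog_arm(
  targets=[
    [-0.149, 0.003, 0.02, 0, 0, 0, 0.3],
    [-0.149, 0.003, 0.02, 0, 0, 0, 0.3],
    [-0.149, 0.003, 0.02, 0, 0, 0, 0.3],
    [-0.149, 0.003, 0.02, 0, 0, 0, 0.3],
    [-0.149, 0.003, 0.02, 0, 0, 0, 0.3],
  ],
)

```text
time: 1.77
tool_pos: [533.1, -181.7, 209.2]
tcp_rot: [-179.9, -0.0, 109.8]
ft_force: [0.1, 0.2, -0.1]
finger_gap: 59.9
```

```bash
cat > snap.py <<'E'
import sys
from bench import r
from h import *
tag=sys.argv[1]
for n in sys.argv[2:]:
    s=r.snapshot(n); cv2.imwrite(f"pics/{n}{tag}.png",s["pixels"][:,:,::-1])
    np.savez(f"pics/{n}{tag}.npz",**{k:np.array(v) for k,v in s.items()})
E
python3 snap.py 1 scene top; python3 go.py 533 -179.5 95.5 110
python3 - <<'E'
import cv2
a=cv2.imread("pics/scene1.png"); b=cv2.imread("pics/top1.png")
cv2.imwrite("pics/d1.png",cv2.resize(a[125:265,110:270],None,fx=5,fy=4.3/4.3*4,interpolation=cv2.INTER_CUBIC))
cv2.imwrite("pics/d2.png",cv2.resize(b[170:260,300:420],None,fx=6,fy=6,interpolation=cv2.INTER_CUBIC))
E
```

```text
t 1.87 tcp [ 532.7 -177.9  210.1] [-1.7991e+02 -1.0000e-01  1.0987e+02] F [0.8 0.5 0.1] gap 59.8 q [-24.   2.  93.   0.  85. -44.]
shift [-1.800e-03 -1.000e-04  1.146e-01] turn [-0.0015 -0.0017 -0.0022]
```

View pics/d1.png

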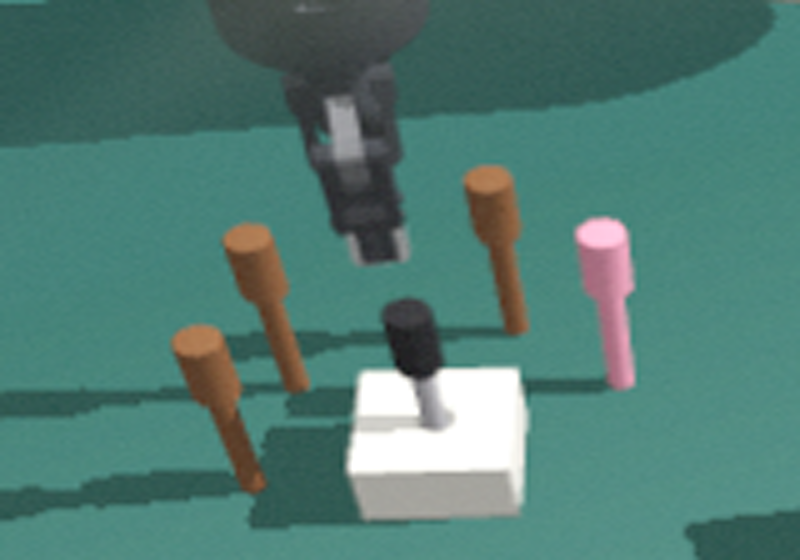

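View pics/d2.png

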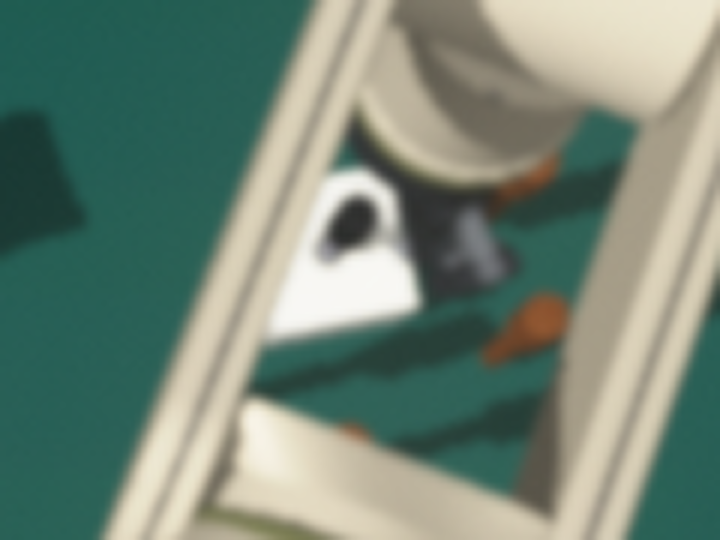

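```bash
python3 - <<'E'
from h import *
S=load("pics/scene1.npz");T=load("pics/top1.npz")
for X in [(532.7,-178,210),(532.7,-178,137)]:
    p=proj(S,X)[0];q=proj(T,X)[0]
    print("d1",(p-[110,125])*[5,4],"d2",(q-[300,170])*6)
E
```

```text
d1 [381.77702379 210.70246455] d2 [374.31708072 175.06436035]
d1 [406.96323609 307.7527039 ] d2 [349.0326835  207.52441707]
```

The gripper sits over the black handle (d1 (405,308)), with the TCP projecting as expected. Descending.

Call:
jog_arm(
  targets=[
    [-0.001, 0, 0.04, 0, 0, 0, 0.3],
    [-0.0015, 0, 0.075, 0, 0, 0, 0.3],
    [-0.0015, 0, 0.1, 0, 0, 0, 0.3],
    [-0.0015, 0, 0.114, 0, 0, 0, 0.3],
    [-0.0015, 0, 0.114, 0, 0, 0, 0.3],
  ],
)

```text
time: 2.28
tool_pos: [530.7, -175.9, 93.0]
tcp_rot: [-179.7, -0.3, 110.1]
ft_force: [-1.9, -0.4, -0.6]
finger_gap: 60.0
```

```bash
python3 snap.py 2 scene top;python3 go.py 533 -179.5 95.5 110
python3 - <<'E'
import cv2
a=cv2.imread("pics/scene2.png"); b=cv2.imread("pics/top2.png")
cv2.imwrite("pics/e1.png",cv2.resize(a[165:265,130:255],None,fx=6,fy=6,interpolation=cv2.INTER_CUBIC))
cv2.imwrite("pics/e2.png",cv2.resize(b[170:260,300:420],None,fx=6,fy=6,interpolation=cv2.INTER_CUBIC))
E
```

```text
t 2.38 tcp [ 533.6 -177.4   97.6] [-1.7998e+02 -4.0000e-02  1.1007e+02] F [ 0.3 -0.3  0.8] gap 59.6 q [-24.   8.  99.   0.  73. -44.]
shift [-0.0017 -0.0012  0.0021] turn [-0.0004 -0.0007  0.0012]
```

View pics/e1.png

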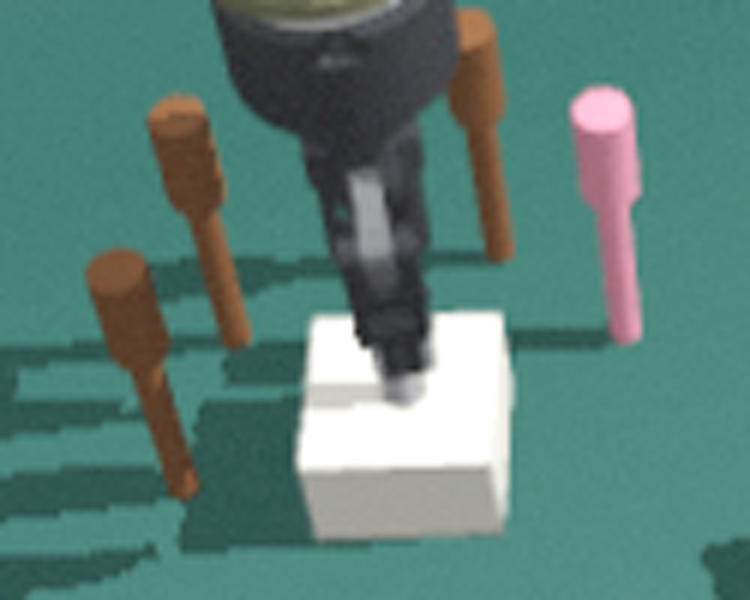

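The front finger is in front of the shaft and covers the handle at crop (390,330). Closing.

Call:
jog_arm(
  targets=[
    [-0.0015, -0.001, 0.001, 0, 0, 0, 0.6],
    [-0.0015, -0.001, 0.001, 0, 0, 0, 0.8],
    [-0.0015, -0.001, 0.001, 0, 0, 0, 1.0],
    [-0.0015, -0.001, 0.001, 0, 0, 0, 1.0],
    [-0.0015, -0.001, 0.001, 0, 0, 0, 1.0],
  ],
  newtons=60,
)

```text
time: 2.8
tool_pos: [533.9, -181.1, 98.1]
tcp_rot: [180.0, 0.1, 110.0]
ft_force: [-2.9, -0.9, 6.6]
finger_gap: 20.5
```

Call:
jog_arm(
  targets=[
    [0, 0, 0, 0, 0, 0, 1.0],
    [0, 0, 0, 0, 0, 0, 1.0],
  ],
)

```text
time: 2.97
tool_pos: [533.9, -181.1, 98.2]
tcp_rot: [179.9, 0.1, 110.0]
ft_force: [-3.7, -0.9, 6.6]
finger_gap: 20.8
```

```bash
python3 go.py; python3 -c "
from bench import r
print(r.sense()['wrist_torque'])"
```

```text
t 2.97 tcp [ 533.9 -181.1   98.2] [1.7995e+02 1.1000e-01 1.0999e+02] F [-3.7 -0.9  6.6] gap 20.8 q [-24.   8.  99.  -0.  73. -44.]
[-0.1470795   0.813666   -0.00587781]
```

Call:
jog_arm(
  targets=[
    [0, 0, -0.015, 0, 0, 0, 1.0],
    [0, 0, -0.035, 0, 0, 0, 1.0],
    [0, 0, -0.06, 0, 0, 0, 1.0],
    [0, 0, -0.09, 0, 0, 0, 1.0],
    [0, 0, -0.125, 0, 0, 0, 1.0],
  ],
)

```text
time: 3.38
tool_pos: [532.4, -180.0, 221.4]
tcp_rot: [-179.9, -0.1, 110.0]
ft_force: [-0.1, -0.9, -2.5]
finger_gap: 21.0
```

Call:
jog_arm(
  targets=[
    [0, 0, -0.03, 0, 0, 0, 1.0],
    [0, 0, -0.045, 0, 0, 0, 1.0],
    [0, 0, -0.045, 0, 0, 0, 1.0],
  ],
)

```text
time: 3.63
tool_pos: [535.6, -181.3, 272.4]
tcp_rot: [179.6, 0.4, 110.0]
ft_force: [0.5, -0.2, -0.5]
finger_gap: 20.5
```

```bash
python3 go.py 531 139 265 110;python3 snap.py 3 scene
python3 - <<'E'
import cv2
a=cv2.imread("pics/scene3.png")
cv2.imwrite("pics/f1.png",cv2.resize(a[115:255,120:270],None,fx=5,fy=4,interpolation=cv2.INTER_CUBIC))
E
```

```text
t 3.63 tcp [ 535.6 -181.3  272.4] [179.62   0.36 109.99] F [ 0.5 -0.2 -0.5] gap 20.5 q [-24.   1.  88.   0.  91. -44.]
shift [0.3026 0.1052 0.0062] turn [ 0.0067  0.0063 -0.0002]
```

View pics/f1.png

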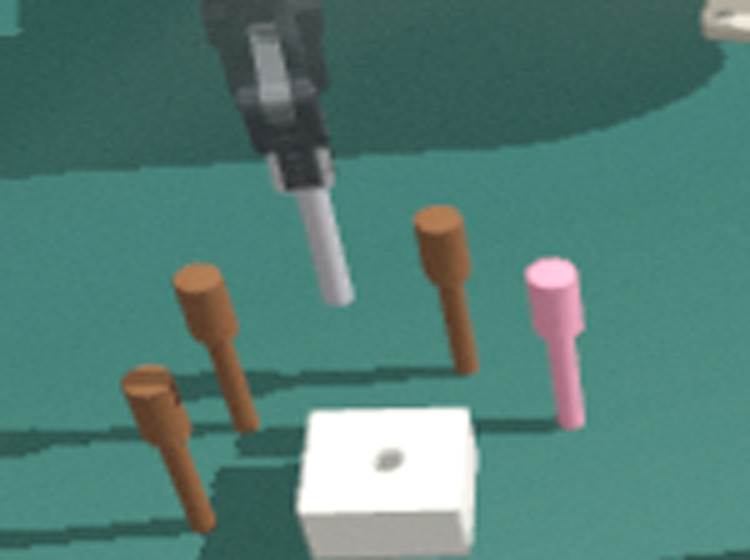

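The rod is held and hangs straight (tip at f1 (341,303)); the empty hole is at f1 (389,460). Moving above the tube.

Call:
jog_arm(
  targets=[
    [0.038, 0.013, 0, 0, 0, 0, 1.0],
    [0.076, 0.026, 0, 0, 0, 0, 1.0],
    [0.114, 0.04, 0, 0, 0, 0, 1.0],
    [0.152, 0.053, 0, 0, 0, 0, 1.0],
    [0.19, 0.066, 0, 0, 0, 0, 1.0],
  ],
)

```text
time: 4.1
tool_pos: [529.0, 22.4, 263.9]
tcp_rot: [-179.8, -0.1, 110.0]
ft_force: [0.8, -0.6, -1.2]
finger_gap: 20.6
```

Call:
jog_arm(
  targets=[
    [0.035, 0.012, 0, 0, 0, 0, 1.0],
    [0.07, 0.024, 0, 0, 0, 0, 1.0],
    [0.1, 0.035, 0, 0, 0, 0, 1.0],
    [0.112, 0.039, 0, 0, 0, 0, 1.0],
    [0.112, 0.039, 0.008, 0, 0, 0, 1.0],
  ],
)

```text
time: 4.52
tool_pos: [528.3, 142.3, 257.7]
tcp_rot: [-180.0, -0.0, 110.2]
ft_force: [1.1, 0.2, -0.5]
finger_gap: 20.5
```

Call:
jog_arm(
  targets=[
    [0, 0, 0, 0, 0, 0, 1.0],
    [0, 0, 0, 0, 0, 0, 1.0],
    [0, 0, 0, 0, 0, 0, 1.0],
    [0, 0, 0, 0, 0, 0, 1.0],
    [0, 0, 0, 0, 0, 0, 1.0],
  ],
)

```text
time: 4.93
tool_pos: [529.0, 138.3, 258.5]
tcp_rot: [180.0, 0.0, 109.9]
ft_force: [0.2, -0.3, -1.3]
finger_gap: 20.4
```

```bash
python3 go.py 531 139 245 110;python3 snap.py 4 scene top;python3 go.py
python3 - <<'E'
import cv2
a=cv2.imread("pics/scene4.png");b=cv2.imread("pics/top4.png")
cv2.imwrite("pics/g1.png",cv2.resize(a[160:260,290:400],None,fx=6,fy=6,interpolation=cv2.INTER_CUBIC))
cv2.imwrite("pics/g2.png",cv2.resize(b[150:260,190:310],None,fx=5,fy=5,interpolation=cv2.INTER_CUBIC))
E
```

```text
t 4.93 tcp [529.  138.3 258.5] [1.7998e+02 1.0000e-02 1.0990e+02] F [ 0.2 -0.3 -1.3] gap 20.4 q [  9.  -1.  92.  -0.  90. -11.]
shift [0.     0.0021 0.0135] turn [ 0.0003  0.0002 -0.0017]
t 5.03 tcp [529.  138.7 258.6] [1.7997e+02 1.0000e-02 1.0993e+02] F [-0.3  0.5 -1.3] gap 20.6 q [  9.  -1.  92.  -0.  90. -11.]
```

View pics/g1.png

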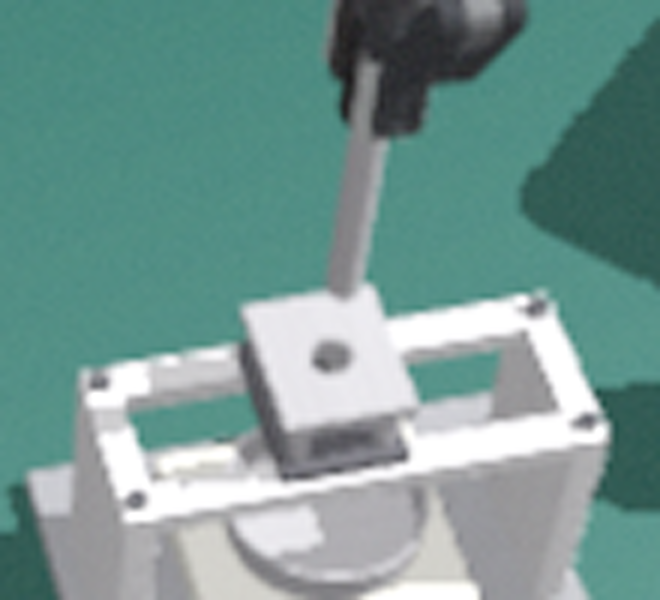

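View pics/g2.png

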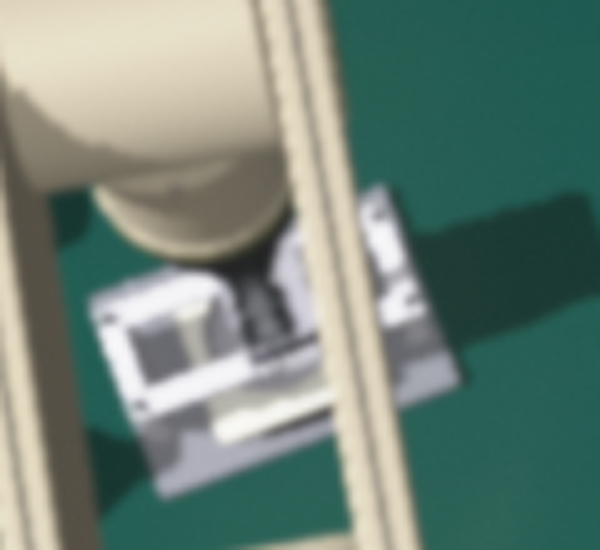

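```bash
python3 - <<'E'
from h import *
S=load("pics/scene4.npz")
a=cv2.imread("pics/scene4.png")
x0,y0=325,180
c=cv2.resize(a[y0:y0+45,x0:x0+45],None,fx=13,fy=13,interpolation=cv2.INTER_CUBIC)
def ring(X,Y,z,rad,col):
    t=np.linspace(0,2*np.pi,60)
    P=proj(S,np.c_[X+rad*np.cos(t),Y+rad*np.sin(t),0*t+z])
    cv2.polylines(c,[np.int32((P-[x0,y0]+.5)*13)],True,col,1)
ring(529,138.5,167.3,6,(0,0,255)); ring(529,138.5,215,6,(0,0,255)); ring(533.2,140.2,135,7.2,(0,255,0))
cv2.imwrite("pics/g3.png",c)
E
```

```text
(no output)
```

View pics/g3.png

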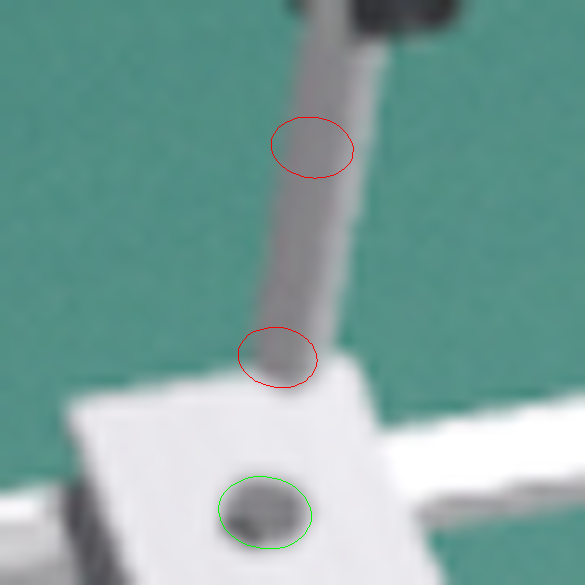

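The scene picture shows the tip at g3 (291,365) and the bore at (266,513), and the rod is parallel to vertical. I'll go lower and compare again there.

```bash
python3 go.py 532 138.3 235 110
```

```text
t 5.03 tcp [529.  138.7 258.6] [1.7997e+02 1.0000e-02 1.0993e+02] F [-0.3  0.5 -1.3] gap 20.6 q [  9.  -1.  92.  -0.  90. -11.]
shift [-0.0014  0.0027  0.0236] turn [ 0.0005  0.0001 -0.0012]
```

Call:
jog_arm(
  targets=[
    [-0.0014, 0.0027, 0.006, 0, 0, 0, 1.0],
    [-0.0014, 0.0027, 0.012, 0, 0, 0, 1.0],
    [-0.0014, 0.0027, 0.018, 0, 0, 0, 1.0],
    [-0.0014, 0.0027, 0.022, 0, 0, 0, 1.0],
    [-0.0014, 0.0027, 0.0235, 0, 0, 0, 1.0],
  ],
)

```text
time: 5.45
tool_pos: [531.1, 138.9, 233.1]
tcp_rot: [-179.9, -0.0, 110.0]
ft_force: [0.1, 0.7, -1.4]
finger_gap: 20.8
```

Call:
jog_arm(
  targets=[
    [0, 0, 0, 0, 0, 0, 1.0],
    [0, 0, 0, 0, 0, 0, 1.0],
    [0, 0, 0, 0, 0, 0, 1.0],
    [0, 0, 0, 0, 0, 0, 1.0],
    [0, 0, 0, 0, 0, 0, 1.0],
  ],
)

```text
time: 5.87
tool_pos: [532.0, 139.0, 235.2]
tcp_rot: [180.0, 0.0, 110.0]
ft_force: [1.1, 0.6, -1.5]
finger_gap: 20.3
```

```bash
python3 snap.py 5 scene; python3 go.py
cat > ov.py <<'E'
import sys
from h import *
tag,X,Y,zt=sys.argv[1],*map(float,sys.argv[2:5])
S=load(f"pics/scene{tag}.npz"); a=cv2.imread(f"pics/scene{tag}.png")
x0,y0=320,185
c=cv2.resize(a[y0:y0+45,x0:x0+50],None,fx=13,fy=13,interpolation=cv2.INTER_CUBIC)
def ring(X,Y,z,rad,col):
    t=np.linspace(0,2*np.pi,60)
    P=proj(S,np.c_[X+rad*np.cos(t),Y+rad*np.sin(t),0*t+z])
    cv2.polylines(c,[np.int32((P-[x0,y0]+.5)*13)],True,col,1)
ring(X,Y,zt,6,(0,0,255)); ring(X,Y,zt+30,6,(0,0,255));ring(533.2,140.2,135,7.2,(0,255,0))
cv2.imwrite(f"pics/ov{tag}.png",c)
E
python3 ov.py 5 532 138.3 143.8
```

```text
t 5.92 tcp [531.9 139.  235.1] [1.7997e+02 1.0000e-02 1.1000e+02] F [ 0.3  1.5 -0.6] gap 21.0 q [  9.  -0.  93.  -0.  87. -11.]
```

View pics/ov5.png

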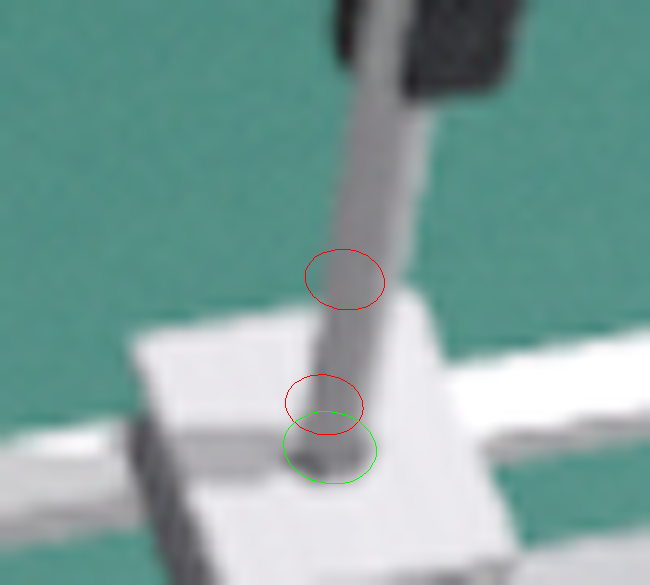

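The tip is over the bore in the picture: projected to flange level it falls at about (334,442), against the hole at (330,447). I'll make a small correction and feel downwards.

Call:
jog_arm(
  targets=[
    [-0.0007, 0.0005, 0.002, 0, 0, 0, 1.0],
    [-0.0007, 0.0005, 0.004, 0, 0, 0, 1.0],
    [-0.0007, 0.0005, 0.006, 0, 0, 0, 1.0],
    [-0.0007, 0.0005, 0.008, 0, 0, 0, 1.0],
    [-0.0007, 0.0005, 0.009, 0, 0, 0, 1.0],
  ],
)

```text
time: 6.33
tool_pos: [532.3, 138.4, 225.2]
tcp_rot: [-180.0, -0.0, 110.0]
ft_force: [0.3, 0.2, -1.9]
finger_gap: 20.7
```

Call:
jog_arm(
  targets=[
    [0, 0, 0.0005, 0, 0, 0, 1.0],
    [0, 0, 0.001, 0, 0, 0, 1.0],
    [0, 0, 0.0015, 0, 0, 0, 1.0],
    [0, 0, 0.002, 0, 0, 0, 1.0],
  ],
)

```text
time: 6.67
tool_pos: [532.5, 138.4, 223.8]
tcp_rot: [180.0, 0.0, 110.0]
ft_force: [-0.1, 0.9, -1.1]
finger_gap: 21.1
```

Call:
jog_arm(
  targets=[
    [0, 0, 0.001, 0, 0, 0, 1.0],
    [0, 0, 0.002, 0, 0, 0, 1.0],
    [0, 0, 0.003, 0, 0, 0, 1.0],
    [0, 0, 0.003, 0, 0, 0, 1.0],
  ],
)

```text
time: 7.0
tool_pos: [532.4, 138.4, 220.5]
tcp_rot: [-180.0, -0.0, 110.0]
ft_force: [-1.1, -0.3, -1.4]
finger_gap: 20.5
```

No vertical force with the tip about 6 mm below the flange, so the tip is in the bore. Continuing to the plug.

Call:
jog_arm(
  targets=[
    [0, 0, 0.001, 0, 0, 0, 1.0],
    [0, 0, 0.002, 0, 0, 0, 1.0],
    [0, 0, 0.003, 0, 0, 0, 1.0],
    [0, 0, 0.004, 0, 0, 0, 1.0],
    [0, 0, 0.005, 0, 0, 0, 1.0],
  ],
)

```text
time: 7.42
tool_pos: [532.5, 138.5, 215.7]
tcp_rot: [180.0, 0.0, 110.0]
ft_force: [-1.2, 0.3, -1.4]
finger_gap: 20.5
```

Call:
jog_arm(
  targets=[
    [0, 0, 0.0005, 0, 0, 0, 1.0],
    [0, 0, 0.001, 0, 0, 0, 1.0],
    [0, 0, 0.0015, 0, 0, 0, 1.0],
    [0, 0, 0.002, 0, 0, 0, 1.0],
    [0, 0, 0.0025, 0, 0, 0, 1.0],
  ],
)

```text
time: 7.83
tool_pos: [532.5, 138.4, 213.3]
tcp_rot: [-180.0, 0.0, 110.0]
ft_force: [-0.9, -0.0, -0.7]
finger_gap: 20.7
```

Call:
jog_arm(
  targets=[
    [0, 0, 0.0005, 0, 0, 0, 1.0],
    [0, 0, 0.001, 0, 0, 0, 1.0],
    [0, 0, 0.0015, 0, 0, 0, 1.0],
    [0, 0, 0.002, 0, 0, 0, 1.0],
    [0, 0, 0.0025, 0, 0, 0, 1.0],
  ],
)

```text
time: 8.25
tool_pos: [532.5, 138.4, 210.8]
tcp_rot: [-180.0, 0.0, 110.0]
ft_force: [-0.6, -0.3, -1.6]
finger_gap: 20.8
```

Call:
jog_arm(
  targets=[
    [0, 0, 0.0005, 0, 0, 0, 1.0],
    [0, 0, 0.001, 0, 0, 0, 1.0],
    [0, 0, 0.0015, 0, 0, 0, 1.0],
    [0, 0, 0.002, 0, 0, 0, 1.0],
    [0, 0, 0.0025, 0, 0, 0, 1.0],
  ],
)

```text
time: 8.67
tool_pos: [532.5, 138.4, 208.3]
tcp_rot: [-180.0, 0.0, 110.0]
ft_force: [-0.2, 0.5, -1.0]
finger_gap: 20.8
```

Call:
jog_arm(
  targets=[
    [0, 0, 0.0005, 0, 0, 0, 1.0],
    [0, 0, 0.001, 0, 0, 0, 1.0],
    [0, 0, 0.0015, 0, 0, 0, 1.0],
    [0, 0, 0.002, 0, 0, 0, 1.0],
    [0, 0, 0.0025, 0, 0, 0, 1.0],
  ],
)

```text
time: 9.08
tool_pos: [532.7, 138.5, 206.3]
tcp_rot: [180.0, 0.0, 110.0]
ft_force: [-2.0, -0.2, 3.9]
finger_gap: 20.9
```

Call:
jog_arm(
  targets=[
    [0, 0, 0.0005, 0, 0, 0, 1.0],
    [0, 0, 0.001, 0, 0, 0, 1.0],
    [0, 0, 0.0015, 0, 0, 0, 1.0],
    [0, 0, 0.002, 0, 0, 0, 1.0],
    [0, 0, 0.0025, 0, 0, 0, 1.0],
  ],
)

```text
time: 9.5
tool_pos: [532.9, 138.5, 204.6]
tcp_rot: [179.9, 0.0, 110.0]
ft_force: [-4.2, -0.4, 9.9]
finger_gap: 20.5
```

Plug contact at about 17 mm below the flange: Fz is rising, with a small side load of -4 N in x. Easing sideways and pushing slowly.

Call:
jog_arm(
  targets=[
    [0.0001, -0.0004, 0.0005, 0, 0, 0, 1.0],
    [0.0001, -0.0006, 0.001, 0, 0, 0, 1.0],
    [0.0001, -0.0006, 0.0015, 0, 0, 0, 1.0],
    [0.0001, -0.0006, 0.002, 0, 0, 0, 1.0],
  ],
)

```text
time: 9.83
tool_pos: [532.8, 138.5, 203.4]
tcp_rot: [179.8, 0.0, 110.0]
ft_force: [-3.6, -1.2, 10.9]
finger_gap: 20.8
```

Call:
jog_arm(
  targets=[
    [0, 0, 0.0005, 0, 0, 0, 1.0],
    [0, 0, 0.001, 0, 0, 0, 1.0],
    [0, 0, 0.0015, 0, 0, 0, 1.0],
  ],
)

```text
time: 10.08
tool_pos: [532.8, 138.4, 202.0]
tcp_rot: [179.8, 0.0, 110.0]
ft_force: [-3.7, -0.4, 13.4]
finger_gap: 20.7
```

Call:
jog_arm(
  targets=[
    [0.0, -0.0003, 0.0005, 0, 0, 0, 1.0],
    [0, -0.0003, 0.001, 0, 0, 0, 1.0],
  ],
)

```text
time: 10.25
tool_pos: [532.7, 138.4, 201.0]
tcp_rot: [179.8, 0.0, 110.0]
ft_force: [-2.9, -1.3, 13.2]
finger_gap: 20.5
```

Call:
jog_arm(
  targets=[
    [0, 0, 0.0005, 0, 0, 0, 1.0],
    [0, 0, 0.001, 0, 0, 0, 1.0],
  ],
)

```text
time: 10.42
tool_pos: [532.7, 138.4, 200.0]
tcp_rot: [179.8, 0.0, 110.0]
ft_force: [-3.1, -0.4, 11.8]
finger_gap: 20.7
```

The plug is sliding at about 13 N. Continuing.

Call:
jog_arm(
  targets=[
    [0, 0, 0.0007, 0, 0, 0, 1.0],
    [0, 0, 0.0014, 0, 0, 0, 1.0],
    [0, 0, 0.0021, 0, 0, 0, 1.0],
    [0, 0, 0.0028, 0, 0, 0, 1.0],
    [0, 0, 0.0035, 0, 0, 0, 1.0],
  ],
)

```text
time: 10.83
tool_pos: [532.7, 138.4, 196.6]
tcp_rot: [179.8, 0.0, 110.0]
ft_force: [-3.4, -0.6, 13.6]
finger_gap: 20.5
```

Call:
jog_arm(
  targets=[
    [0, 0, 0.0007, 0, 0, 0, 1.0],
    [0, 0, 0.0014, 0, 0, 0, 1.0],
    [0, 0, 0.0021, 0, 0, 0, 1.0],
    [0, 0, 0.0028, 0, 0, 0, 1.0],
    [0, 0, 0.0035, 0, 0, 0, 1.0],
  ],
)

```text
time: 11.25
tool_pos: [532.7, 138.4, 193.1]
tcp_rot: [179.8, 0.0, 110.0]
ft_force: [-3.0, -1.1, 12.2]
finger_gap: 20.3
```

Call:
jog_arm(
  targets=[
    [0, 0, 0.0007, 0, 0, 0, 1.0],
    [0, 0, 0.0014, 0, 0, 0, 1.0],
    [0, 0, 0.0021, 0, 0, 0, 1.0],
    [0, 0, 0.0028, 0, 0, 0, 1.0],
    [0, 0, 0.0035, 0, 0, 0, 1.0],
  ],
)

```text
time: 11.67
tool_pos: [532.7, 138.3, 189.6]
tcp_rot: [179.8, 0.0, 110.0]
ft_force: [-4.4, -0.8, 12.2]
finger_gap: 20.7
```

Call:
jog_arm(
  targets=[
    [0, 0, 0.0007, 0, 0, 0, 1.0],
    [0, 0, 0.0014, 0, 0, 0, 1.0],
    [0, 0, 0.0021, 0, 0, 0, 1.0],
    [0, 0, 0.0028, 0, 0, 0, 1.0],
    [0, 0, 0.0035, 0, 0, 0, 1.0],
  ],
)

```text
time: 12.08
tool_pos: [532.7, 138.3, 186.1]
tcp_rot: [179.8, 0.0, 110.0]
ft_force: [-4.0, -0.9, 12.7]
finger_gap: 20.7
```

Call:
jog_arm(
  targets=[
    [0, 0, 0.0007, 0, 0, 0, 1.0],
    [0, 0, 0.0014, 0, 0, 0, 1.0],
    [0, 0, 0.0021, 0, 0, 0, 1.0],
    [0, 0, 0.0028, 0, 0, 0, 1.0],
    [0, 0, 0.0035, 0, 0, 0, 1.0],
  ],
)

```text
time: 12.5
tool_pos: [532.7, 138.3, 182.6]
tcp_rot: [179.8, 0.0, 110.0]
ft_force: [-3.7, -1.5, 13.0]
finger_gap: 20.6
```

Call:
jog_arm(
  targets=[
    [0, 0, 0.0007, 0, 0, 0, 1.0],
    [0, 0, 0.0014, 0, 0, 0, 1.0],
    [0, 0, 0.0021, 0, 0, 0, 1.0],
    [0, 0, 0.0028, 0, 0, 0, 1.0],
    [0, 0, 0.0035, 0, 0, 0, 1.0],
  ],
)

```text
time: 12.92
tool_pos: [532.7, 138.3, 179.1]
tcp_rot: [179.8, 0.0, 110.0]
ft_force: [-4.2, -1.9, 13.3]
finger_gap: 20.5
```

Call:
jog_arm(
  targets=[
    [0, 0, 0.0007, 0, 0, 0, 1.0],
    [0, 0, 0.0014, 0, 0, 0, 1.0],
    [0, 0, 0.0021, 0, 0, 0, 1.0],
    [0, 0, 0.0028, 0, 0, 0, 1.0],
    [0, 0, 0.0035, 0, 0, 0, 1.0],
  ],
)

```text
time: 13.33
tool_pos: [532.5, 138.3, 175.1]
tcp_rot: [179.9, 0.0, 110.0]
ft_force: [-3.1, -1.9, 9.0]
finger_gap: 20.7
```

Call:
jog_arm(
  targets=[
    [0, 0, 0.0005, 0, 0, 0, 1.0],
    [0, 0, 0.001, 0, 0, 0, 1.0],
    [0, 0, 0.0015, 0, 0, 0, 1.0],
    [0, 0, 0.002, 0, 0, 0, 1.0],
  ],
)

```text
time: 13.67
tool_pos: [531.5, 138.3, 170.7]
tcp_rot: [-180.0, -0.0, 110.0]
ft_force: [0.1, 0.4, -1.8]
finger_gap: 20.7
```

```bash
python3 snap.py 6 scene; python3 go.py
python3 - <<'E'
import cv2
a=cv2.imread("pics/scene6.png")
cv2.imwrite("pics/i1.png",cv2.resize(a[195:290,285:400],None,fx=6,fy=6,interpolation=cv2.INTER_CUBIC))
E
```

```text
t 13.72 tcp [531.4 138.3 170.6] [-1.7996e+02 -1.0000e-02  1.1000e+02] F [-0.7 -0.6 -1.4] gap 20.7 q [  9.   2.  98.   0.  81. -11.]
```

View pics/i1.png

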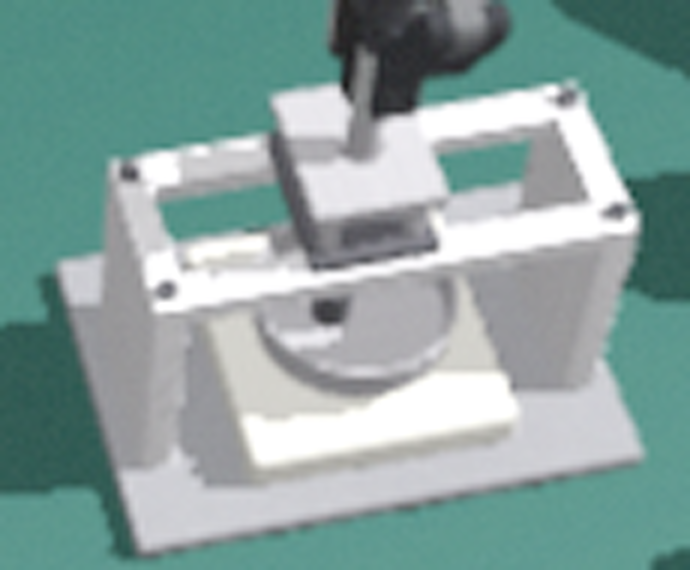

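The plug lies in the pan at i1 (330,308), and force is back to baseline. Withdrawing.

Call:
jog_arm(
  targets=[
    [0, 0, 0, 0, 0, 0, 1.0],
    [0, 0, -0.002, 0, 0, 0, 1.0],
    [0, 0, -0.008, 0, 0, 0, 1.0],
    [0, 0, -0.016, 0, 0, 0, 1.0],
    [0, 0, -0.026, 0, 0, 0, 1.0],
  ],
)

```text
time: 14.13
tool_pos: [531.4, 138.2, 197.9]
tcp_rot: [-180.0, -0.0, 110.0]
ft_force: [-0.1, 0.4, -0.9]
finger_gap: 20.5
```

Call:
jog_arm(
  targets=[
    [0, 0, -0.012, 0, 0, 0, 1.0],
    [0, 0, -0.026, 0, 0, 0, 1.0],
    [0, 0, -0.042, 0, 0, 0, 1.0],
    [0, 0, -0.062, 0, 0, 0, 1.0],
    [0, 0, -0.075, 0, 0, 0, 1.0],
  ],
)

```text
time: 14.55
tool_pos: [532.4, 138.4, 275.9]
tcp_rot: [179.8, 0.0, 110.0]
ft_force: [0.9, 0.3, -0.6]
finger_gap: 20.8
```

```bash
python3 go.py 533 -180 270 110
```

```text
t 14.55 tcp [532.4 138.4 275.9] [1.798e+02 4.000e-02 1.100e+02] F [ 0.9  0.3 -0.6] gap 20.8 q [  9.  -1.  90.   0.  91. -11.]
shift [-0.2994 -0.1083  0.0057] turn [ 0.0034  0.0006 -0.    ]
```

Call:
jog_arm(
  targets=[
    [-0.038, -0.014, 0, 0, 0, 0, 1.0],
    [-0.076, -0.028, 0, 0, 0, 0, 1.0],
    [-0.114, -0.041, 0, 0, 0, 0, 1.0],
    [-0.152, -0.055, 0, 0, 0, 0, 1.0],
    [-0.19, -0.069, 0, 0, 0, 0, 1.0],
  ],
)

```text
time: 14.97
tool_pos: [531.7, -65.6, 273.6]
tcp_rot: [179.9, 0.1, 110.0]
ft_force: [1.0, -0.3, -1.4]
finger_gap: 20.5
```

Call:
jog_arm(
  targets=[
    [-0.035, -0.013, 0, 0, 0, 0, 1.0],
    [-0.07, -0.025, 0, 0, 0, 0, 1.0],
    [-0.1, -0.036, 0, 0, 0, 0, 1.0],
    [-0.1095, -0.0395, 0, 0, 0, 0, 1.0],
    [-0.1095, -0.0395, 0, 0, 0, 0, 1.0],
  ],
)

```text
time: 15.38
tool_pos: [531.8, -183.2, 273.0]
tcp_rot: [180.0, 0.1, 109.8]
ft_force: [0.7, -0.0, -1.2]
finger_gap: 20.7
```

Call:
jog_arm(
  targets=[
    [0, 0, 0, 0, 0, 0, 1.0],
    [0, 0, 0, 0, 0, 0, 1.0],
    [0, 0, 0, 0, 0, 0, 1.0],
    [0, 0, 0, 0, 0, 0, 1.0],
    [0, 0, 0, 0, 0, 0, 1.0],
  ],
)

```text
time: 15.8
tool_pos: [532.3, -179.3, 272.4]
tcp_rot: [180.0, 0.0, 110.1]
ft_force: [-0.4, 0.0, -1.8]
finger_gap: 20.7
```

```bash
python3 go.py 533 -180.4 155 110
```

```text
t 15.8 tcp [ 532.3 -179.3  272.4] [179.99   0.   110.08] F [-0.4  0.  -1.8] gap 20.7 q [-24.   1.  88.   0.  91. -44.]
shift [-0.0013  0.0003  0.1174] turn [0.0002 0.     0.0015]
```

Lower until the tip is about 15 mm above the block, then compare.

Call:
jog_arm(
  targets=[
    [-0.0013, 0, 0.035, 0, 0, 0, 1.0],
    [-0.0013, 0, 0.07, 0, 0, 0, 1.0],
    [-0.0013, 0, 0.1, 0, 0, 0, 1.0],
    [-0.0013, 0, 0.118, 0, 0, 0, 1.0],
    [-0.0013, 0, 0.118, 0, 0, 0, 1.0],
  ],
)

```text
time: 16.22
tool_pos: [529.4, -179.5, 148.7]
tcp_rot: [-179.6, -0.4, 110.0]
ft_force: [0.0, 0.4, -2.3]
finger_gap: 20.9
```

Call:
jog_arm(
  targets=[
    [0, 0, 0, 0, 0, 0, 1.0],
    [0, 0, 0, 0, 0, 0, 1.0],
    [0, 0, 0, 0, 0, 0, 1.0],
    [0, 0, 0, 0, 0, 0, 1.0],
    [0, 0, 0, 0, 0, 0, 1.0],
  ],
)

```text
time: 16.63
tool_pos: [533.5, -181.9, 156.0]
tcp_rot: [179.9, 0.1, 110.0]
ft_force: [-0.3, 0.1, -1.2]
finger_gap: 20.3
```

```bash
python3 snap.py 7 scene; python3 go.py
python3 - <<'E'
from h import *
S=load("pics/scene7.npz"); a=cv2.imread("pics/scene7.png")
S3=load("pics/scene3.npz"); b=cv2.imread("pics/scene3.png")
x0,y0=175,205
def crop(a):return cv2.resize(a[y0:y0+45,x0:x0+45],None,fx=9,fy=9,interpolation=cv2.INTER_CUBIC)
c=np.hstack([crop(a),crop(b)]).copy()
def ring(X,Y,z,rad,col,off=0):
    t=np.linspace(0,2*np.pi,60)
    P=(proj(S,np.c_[X+rad*np.cos(t),Y+rad*np.sin(t),0*t+z])-[x0,y0]+.5)*9+[off,0]
    cv2.polylines(c,[np.int32(P)],True,col,1)
ring(533,-180,63,6,(0,0,255))
for o in(0,405): ring(535.3,-177.6,45,8.5,(0,200,0),o)
cv2.imwrite("pics/j.png",c)
E
```

```text
t 16.68 tcp [ 533.2 -181.8  155.6] [1.7992e+02 8.0000e-02 1.0999e+02] F [-0.6 -0.1 -1.1] gap 20.5 q [-24.   4.  97.  -0.  79. -44.]
```

View pics/j.png

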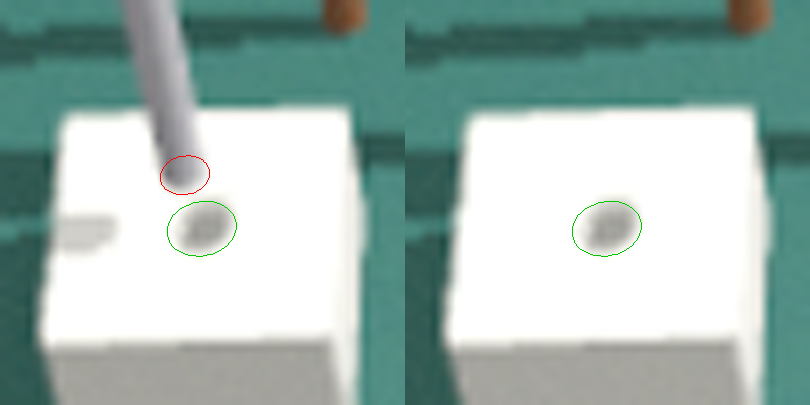

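```bash
python3 - <<'E'
from h import *
S=load("pics/scene7.npz")
px=lambda x,y:(175+(x+.5)/9-.5,205+(y+.5)/9-.5)
print("tip",atz(S,px(182,175),64.4)); 
for z in (45,42.5): print("hole",atz(S,px(204,228),z))
# block top corners
for c in [(68,113),(347,108),(330,338),(43,345)]: print(atz(S,px(*c),45))
g=[atz(S,px(*c),45) for c in [(68,113),(347,108),(330,338),(43,345)]]; print("ctr",np.mean(g,0))
E
```

```text
tip [ 534.23458429 -180.12809066   64.4       ]
hole [ 535.17741214 -176.93480514   45.        ]
hole [ 533.35089687 -177.70698562   42.5       ]
[ 504.25955439 -219.61137201   45.        ]
[ 493.1370632  -150.30747106   45.        ]
[ 563.69886242 -138.7587449    45.        ]
[ 575.19171047 -207.01269619   45.        ]
ctr [ 534.07179762 -178.92257104   45.        ]
```

The tip is at j (182,175) and the hole at (204,228), so the tip needs about 1 mm x and 1.6 mm y, which is within the chamfer's capture. Correcting and lowering.

Call:
jog_arm(
  targets=[
    [0.0013, 0.001, 0.004, 0, 0, 0, 1.0],
    [0.0013, 0.001, 0.009, 0, 0, 0, 1.0],
    [0.0013, 0.001, 0.014, 0, 0, 0, 1.0],
    [0.0013, 0.001, 0.018, 0, 0, 0, 1.0],
    [0.0013, 0.001, 0.02, 0, 0, 0, 1.0],
  ],
)

```text
time: 17.1
tool_pos: [532.5, -179.8, 133.0]
tcp_rot: [-179.9, -0.0, 110.0]
ft_force: [0.5, -0.1, -0.6]
finger_gap: 20.8
```

Call:
jog_arm(
  targets=[
    [0, 0, 0.001, 0, 0, 0, 1.0],
    [0, 0, 0.002, 0, 0, 0, 1.0],
    [0, 0, 0.003, 0, 0, 0, 1.0],
    [0, 0, 0.004, 0, 0, 0, 1.0],
  ],
)

```text
time: 17.43
tool_pos: [533.1, -180.0, 130.3]
tcp_rot: [180.0, 0.0, 110.0]
ft_force: [0.3, 0.6, -1.4]
finger_gap: 20.4
```

Call:
jog_arm(
  targets=[
    [0, 0, 0.003, 0, 0, 0, 1.0],
    [0, 0, 0.007, 0, 0, 0, 1.0],
    [0, 0, 0.011, 0, 0, 0, 1.0],
    [0, 0, 0.015, 0, 0, 0, 1.0],
    [0, 0, 0.018, 0, 0, 0, 1.0],
  ],
)

```text
time: 17.85
tool_pos: [532.7, -179.8, 111.5]
tcp_rot: [-180.0, -0.0, 110.0]
ft_force: [-0.1, -0.1, -1.2]
finger_gap: 20.8
```

Call:
jog_arm(
  targets=[
    [0, 0, 0.002, 0, 0, 0, 1.0],
    [0, 0, 0.004, 0, 0, 0, 1.0],
    [0, 0, 0.006, 0, 0, 0, 1.0],
    [0, 0, 0.008, 0, 0, 0, 1.0],
    [0, 0, 0.01, 0, 0, 0, 1.0],
  ],
)

```text
time: 18.27
tool_pos: [533.1, -180.0, 102.2]
tcp_rot: [180.0, 0.0, 110.0]
ft_force: [-0.9, -0.2, -1.0]
finger_gap: 20.7
```

Call:
jog_arm(
  targets=[
    [0, 0, 0.001, 0, 0, 0, 1.0],
    [0, 0, 0.002, 0, 0, 0, 1.0],
    [0, 0, 0.003, 0, 0, 0, 1.0],
    [0, 0, 0.004, 0, 0, 0, 1.0],
    [0, 0, 0.004, 0, 0, 0, 1.0],
  ],
)

```text
time: 18.68
tool_pos: [533.1, -180.0, 98.3]
tcp_rot: [180.0, 0.0, 110.0]
ft_force: [-0.4, 0.3, -1.0]
finger_gap: 20.6
```

Call:
jog_arm(
  targets=[
    [0, 0, 0.0005, 0, 0, 0, 1.0],
    [0, 0, 0.001, 0, 0, 0, 1.0],
    [0, 0, 0.001, 0, 0, 0, 1.0],
  ],
)

```text
time: 18.93
tool_pos: [533.4, -180.2, 98.2]
tcp_rot: [180.0, 0.0, 110.0]
ft_force: [-2.5, 0.3, 4.5]
finger_gap: 21.0
```

Call:
jog_arm(
  targets=[
    [0, 0, 0, 0, 0, 0, 0.8],
    [0, 0, 0, 0, 0, 0, 0.6],
    [0, 0, 0, 0, 0, 0, 0.4],
    [0, 0, 0, 0, 0, 0, 0.3],
    [0, 0, 0, 0, 0, 0, 0.3],
  ],
)

```text
time: 19.35
tool_pos: [532.9, -179.9, 97.1]
tcp_rot: [-180.0, -0.0, 110.0]
ft_force: [0.3, 1.3, -0.5]
finger_gap: 59.7
```

Call:
jog_arm(
  targets=[
    [0, 0, 0, 0, 0, 0, 0.3],
    [0, 0, -0.005, 0, 0, 0, 0.3],
    [0, 0, -0.03, 0, 0, 0, 0.3],
    [0, 0, -0.06, 0, 0, 0, 0.3],
    [0, 0, -0.1, 0, 0, 0, 0.3],
  ],
)

```text
time: 19.77
tool_pos: [531.1, -179.1, 195.7]
tcp_rot: [-179.8, -0.2, 110.0]
ft_force: [1.2, -0.5, 0.6]
finger_gap: 60.0
```

Call:
jog_arm(
  targets=[
    [0, 0, -0.03, 0, 0, 0, 0.3],
    [0, 0, -0.05, 0, 0, 0, 0.3],
    [0, 0, -0.05, 0, 0, 0, 0.3],
    [0, 0, -0.05, 0, 0, 0, 0.3],
    [0, 0, -0.05, 0, 0, 0, 0.3],
  ],
)

```text
time: 20.18
tool_pos: [532.7, -179.8, 246.6]
tcp_rot: [-180.0, -0.0, 110.0]
ft_force: [0.1, 0.7, -1.0]
finger_gap: 59.8
```

```bash
python3 snap.py 8 scene top; python3 go.py
python3 - <<'E'
import cv2,numpy as np
a=cv2.imread("pics/scene8.png")
f=lambda x:cv2.resize(x,None,fx=4,fy=4,interpolation=cv2.INTER_CUBIC)
z=cv2.imread("pics/scene0.png")
cv2.imwrite("pics/k.png",np.vstack([np.hstack([f(a[190:260,150:250]),f(z[190:260,150:250])]),np.hstack([f(a[215:285,290:390]),f(z[215:285,290:390])])]))
E
```

```text
t 20.28 tcp [ 532.2 -179.6  245.5] [-1.7988e+02 -1.2000e-01  1.0999e+02] F [-0.8 -0.4  0.2] gap 59.8 q [-24.   1.  90.  -0.  89. -44.]
```

View pics/k.png

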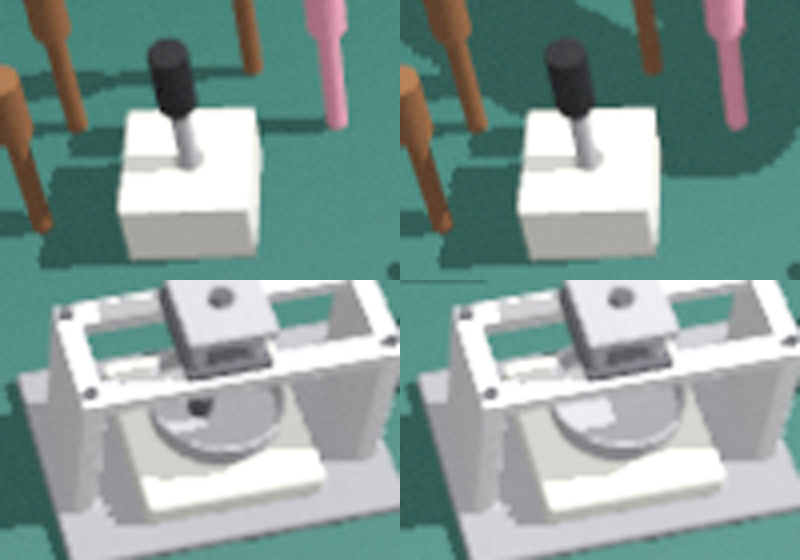

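View pics/scene8.png

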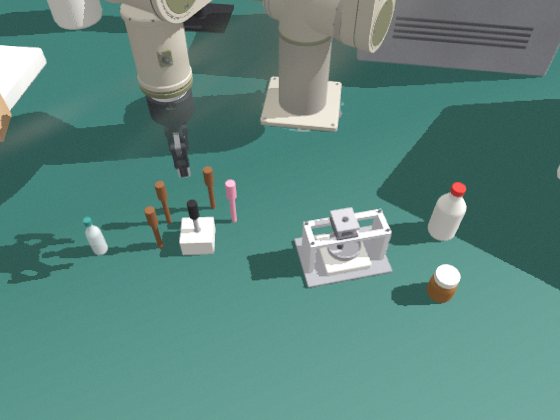

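The rod stands exactly as at the start (handle top at k (168,48), against (568,48) in the first picture, with a 400 px offset). The plug lies in the pan at k (200,405), the tube is back up, and the bystanders and sticks have not moved. Handing in.

```bash
python3 -c "
from bench import r
print(r.hand_in()); print(r.sense()['ft_force'],r.sense()['time'])"
```

```text
the job is handed in; nothing more can be done
None
the job is handed in; nothing more can be done
```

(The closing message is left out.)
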